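# Find the hidden release notch of the gelato well by touch

## Robot

A 6-joint arm with a two-finger parallel gripper is mounted at the origin on the work surface. World frame = base frame: x ahead of the robot, y to its left, z up, the work surface at z = 0. Lengths are in mm, angles in rad, forces in N, time in s.
With the tool pointing down it reaches from about 350 to 975 mm from the base axis. Payload 7.1 kg.
Tool frame: the origin (TCP) lies at the very end of the fingers, on their centre line; the grasp point (between the pads) lies 19 mm behind it; y points along the fingers, x is the direction in which the jaws open and shut, and the axes are right-handed (so a half turn about y gives the same grasp; the last joint's range is limited). The gripper opens to 88 mm and grips with 3 to 60 N. Pads are 20 mm wide; open, the fingers measure 115 mm over their backs; the gripper's body (75 mm by 178 mm) begins 61 mm behind the grasp point.
Start: joints at [-1.201, 0.423, 1.63, -0, 1.089, -0.019], TCP at [236.94, -578.329, 222.675] pointing down, gripper open.
Joint ranges: [-3, 3], [-0.9, 2.11], [0.09, 2.58], [-1.31, 4.45], [0.11, 2.69], [-2.54, 2.54]. Speed limits (rad/s): [2.39, 2.39, 3.01, 3.14, 3.14, 3.14].

## Interface

Orientations are given as a rotation vector (axis times angle).
In Python, from workcell import ctrl gives the robot as it stands. The module is installed in compiled form; this text tells all that it offers.
- The arm moves only by the tool jog_arm, never from a script. Its argument "steps" is a list of rows, each an object with "turn": the turn, a rotation vector about the world's x, y, z scaled (see below), a list of three; "dp": the shift along the world's x, y, z scaled (see below), a list of three; "claw": the opening, from 0 (shut) to 1 (fully open). In form: [{"turn": [wx, wy, wz], "dp": [x, y, z], "claw": claw}, ...]. A call has 1 to 12 rows; each row is the pose to reach, as a shift and turn from the pose measured when the call began, turning the shorter way round; what a row does not reach only later rows make up. The controller multiplies each number of a shift by 80 mm and each number of a turn by pi rad. A row lasts 1/12 s, in which the tool goes at most 41.7 mm and 7.16 degrees, less where a joint would pass 70% of its speed; a pose out of reach is approached as far as the arm can. A call with a number of a shift or a turn outside -1 to 1 is refused whole. A call with a gripper value outside its range is refused whole. The fingers move at their own pace and stop on an object; the grip force is fixed at half the most. Time passes only in rows, so rows that repeat a pose let the fingers close. It gives the time, the measured TCP pose, the force and the opening at its end, in the units of the state.
- ctrl.get_obs(): the state, without advancing time (a new reading comes with each control period).
- ctrl.get_image(name): name is "scene" or "top" or "wrist"; returns a dict with "img" (480x640x3 uint8, red, green, blue), "range_z" (480x640 float32, mm along the optical axis (not along the pixel's ray), 0 where there is no reading), "fovy" (degrees; the focal length in pixels is half the picture's height over the tangent of half this angle, whatever the lens; pixels are square), "cx", "cy" (the principal point, pixels), "camera_from_world" (4x4, takes a point from world to camera coordinates); the wrist camera has in their place "hand_eye" (4x4, takes a point from camera to tool coordinates, whose origin is the TCP and whose axes are the tool frame's). Camera axes: x right, y down, z forward; pixel columns grow to the right and rows downward; lengths in mm; the calibration is good to about 2 mm. A picture is of the moment at which its call begins: read the wrist's pose just before it.
- ctrl.close_job(): hands the job in, once; it reports no verdict.
The state is a dict: "t": time; "qpos": joint angles; "qvel": joint speeds; "joint_torque": joint torques, N m; "ee_pos": TCP position; "orientation": TCP orientation; "ft_force": force on the tool from outside, world axes, zero at the start; "moment": the same for the moment, N m; "width": finger opening in mm.
Only numpy, scipy, OpenCV 4.12 (cv2) and the standard library are available. Lean on these libraries where they do the work, as an engineer would, in place of code of your own. Each camera call takes 0.05 s, during which the arm holds its last target.

## Task

Unlock the cover of the low steel cold well: set a fingertip on top of its front rail beside the end block on the robot's left, slide it along the rail's top edge towards the right until you find the notch, and press the release key inside the notch fully down, where it stays. Then move the hand clear. Grasp and lift nothing, and leave everything else standing on the counter and on the well where it is.

Things in the scene. Friction and masses are not known exactly. Their poses are not given: they have to be found in the camera images.
- well: fixed low steel cold well, 400 mm wide (y). Origin on the counter; +x away from the robot, +y to its left (yaw up to 0.22 rad). Front rail: flat-topped bar along y, x -118 to -94 mm, top at z 85 mm, exposed y -105 to +105 mm between two end blocks (98 mm high, 95 mm long, 36 mm deep). Low body with a clear cover behind it, x -90 to 102 mm, top at z 60 mm. Rail bed under the rail below z 54 mm.
- edge_start (a point): point on the top edge of the rail, on its centre line, 25 mm right of the left end block (same axes as the well)
- edge_end (a point): point on the centre line of the rail's top edge, 25 mm left of the right end block, 160 mm from edge_start. The rail has one notch, 44 mm long, cut through from front to back; its centre is at an unknown place 70 to 150 mm from edge_start towards edge_end. Rail and notch do not move.
- release_key (a joint): travel of the release key in the notch: 0 = up (locked), 0.008 m = fully down (unlocked). The key is 38 mm long and 22 mm deep, its flat top lies 10 mm below the rail's top edge (18 mm when down); it moves straight down against about 5 N of friction, has no spring and stays where it is left.
- jar: screw-top glass jar, 68 mm across, 88 mm tall, in front of the rail (robot side); bystander, origin at the centre of its underside
- cups: short stack of paper cups, 72 mm across, 91 mm tall, in front of the rail; bystander, origin at the centre of its underside
- spatula: spatula lying on the cold well cover, 188 mm long, 16 mm high; bystander, origin at the centre of its underside
- tray: small white bowl on the cold well cover, 72 mm across, 28 mm tall; bystander, origin at the centre of its underside
- dome: white round tub under a clear dome with a steel ball on top, 236 mm across, 205 mm tall, right of the well; bystander, origin at the centre of its underside
- spoon_pot: open steel cup, 80 mm across, 100 mm tall, left of the well; bystander, origin at the centre of its underside
- scoop: spoon lying on the table, left front; bystander, origin at the centre of its underside

How it is judged (in metres and radians):
On the way, in this order (a step that is already met when the one before it is completed fails the run):
1. a fingertip rests on the rail's top edge next to the left end block (within 25 mm of edge_start) (contact force between the fingers and well above 0.3 N and x of the grasp point in the frame of edge_start between -0.03 and 0.03 m and z of the grasp point in the frame of edge_start above 0 m and y of the grasp point in the frame of edge_start between -0.025 and 0.025 m), for 0.1 s.
2. a fingertip touches the rail's top edge further right, more than 35 mm from edge_start, before the key is down (contact force between the fingers and well above 0.3 N and x of the grasp point in the frame of edge_start between -0.03 and 0.03 m and z of the grasp point in the frame of edge_start above 0 m and y of the grasp point in the frame of edge_start below -0.035 m and value of joint release_key below 0.004 m), for 0.05 s.
3. the key in the notch is pressed fully down (value of joint release_key above 0.0065 m), for 0.1 s.
At the end, for the whole second after the job is handed in: The release key is down by at least 6.5 of its 8 mm and stays there; every bystander is within 30 mm of where it started (value of joint release_key above 0.0065 m and distance of each of jar, cups, spatula, tray, dome, spoon_pot, scoop from where it was at the start of the episode below 0.03 m); the robot touches nothing.
It fails at once if a bystander is shifted or lifted by more than 30 mm (distance of any of jar, cups, spatula, tray, dome, spoon_pot, scoop from where it was at the start of the episode above 0.03 m).
It also fails if it takes over 64 s, if anything falls off the work surface, if the arm or the gripper's body presses on something with over 40 N, if the wrist force passes 120 N, or if a joint passes its speed limit or range.

## Working session

There is one attempt and no reset: what is moved stays moved. The work goes in short steps, Python scripts to look and compute and a tool call to move; the robot and the scene stay as the last step left them, time stands still between calls to the robot, and variables do not carry over. Pictures are saved under pics/ and viewed, and the job is handed in when it is done.

Besides the shell and the picture viewer there is one more tool, called after ">>>" in YAML: its name, and indented under it one key for each argument. jog_arm: Moves the arm, as the interface text tells. Its arguments: {"type":"object","properties":{"steps":{"type":"array","items":{"type":"object","properties":{"turn":{"type":"array","items":{"type":"number"}},"dp":{"type":"array","items":{"type":"number"}},"claw":{"type":"number"}}}}},"required":["steps"]}

```bash
mkdir -p pics
cat > h.py <<'E'
import numpy as np, cv2
from workcell import ctrl
def world(d,u,v,z=None):
    f=240/np.tan(np.radians(d['fovy'])/2); T=np.linalg.inv(np.array(d['camera_from_world']))
    r=np.array([(u-d['cx'])/f,(v-d['cy'])/f,1.])
    if z is None: zz=d['range_z'][int(v),int(u)]
    else:
        w=T[:3,:3]@r; zz=(z-T[2,3])/w[2]
    return T[:3,:3]@(r*zz)+T[:3,3]
E
python3 - <<'E'
from h import *
print(ctrl.get_obs())
for n in ('scene','top'):
    d=ctrl.get_image(n); cv2.imwrite(f'pics/{n}0.png',d['img'][:,:,::-1]); np.savez(f'{n}.npz',**d); print(n,d['fovy'],d['cx'],d['camera_from_world'])
E
```

```text
{'t': 0.0, 'qpos': array([-1.20099551e+00,  4.23862569e-01,  1.63072848e+00,  2.93829478e-06,
        1.08863322e+00, -1.90047980e-02]), 'qvel': array([ 0.00070675, -0.00213881, -0.00132481, -0.00052278, -0.00160371,
       -0.00141733]), 'joint_torque': array([ 2.87808798e-03, -5.44623899e+01, -2.73668271e+01,  6.44733198e-02,
        2.26349506e-02, -1.13390950e-04]), 'ee_pos': array([ 236.73380886, -577.78769824,  221.87304023]), 'orientation': array([-1.36745834,  0.91918185, -0.91698076]), 'ft_force': array([ 0.01353007, -0.58103911,  0.15669076]), 'moment': array([-0.0087232 ,  0.01526181,  0.0109374 ]), 'width': 87.63450143959612}
scene 45.528607203585445 331.16465659744256 [[-6.84438497e-01  7.28986599e-01  1.10672191e-02  4.29329215e+02]
 [ 5.77072089e-01  5.50959723e-01 -6.02852542e-01 -2.75994765e+02]
 [-4.45569016e-01 -4.06228904e-01 -7.97775864e-01  1.48728526e+03]
 [ 0.00000000e+00  0.00000000e+00  0.00000000e+00  1.00000000e+00]]
top 42.01134210678032 310.2702419115592 [[-2.68412222e-02 -9.99534272e-01 -1.45185634e-02 -3.46522241e+00]
 [-9.97742996e-01  2.76817369e-02 -6.11770741e-02  5.89453062e+02]
 [ 6.15504812e-02  1.28437275e-02 -9.98021331e-01  1.32540960e+03]
 [ 0.00000000e+00  0.00000000e+00  0.00000000e+00  1.00000000e+00]]
```

View pics/scene0.png

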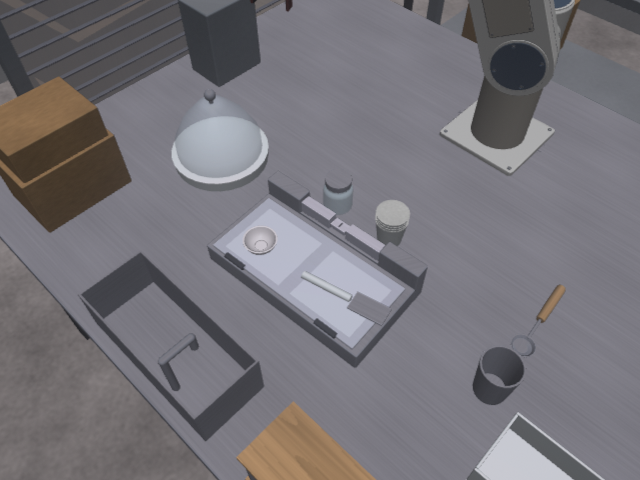

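View pics/top0.png

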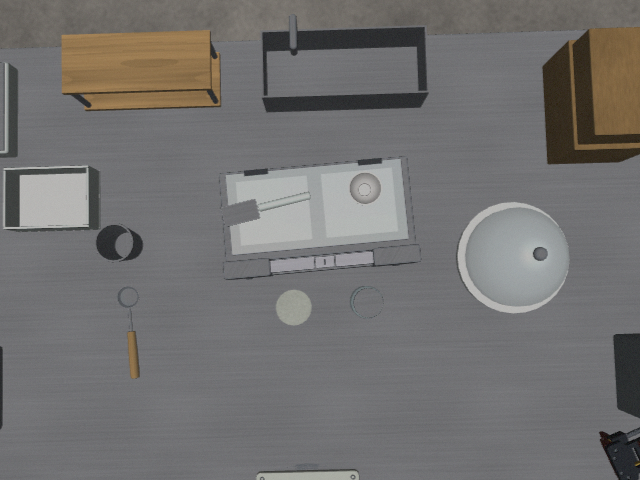

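Run:
```python
from h import *
for n,(a,b,c,e) in {'top':(210,235,430,330),'scene':(250,160,440,300)}.items():
    i=cv2.imread(f'pics/{n}0.png')[b:e,a:c]; k=800/(c-a) if n=='top' else 4
    cv2.imwrite(f'pics/{n}1.png',cv2.resize(i,None,fx=k,fy=k,interpolation=2)); print(k)
```

```text
3.6363636363636362
4
```

View pics/top1.png

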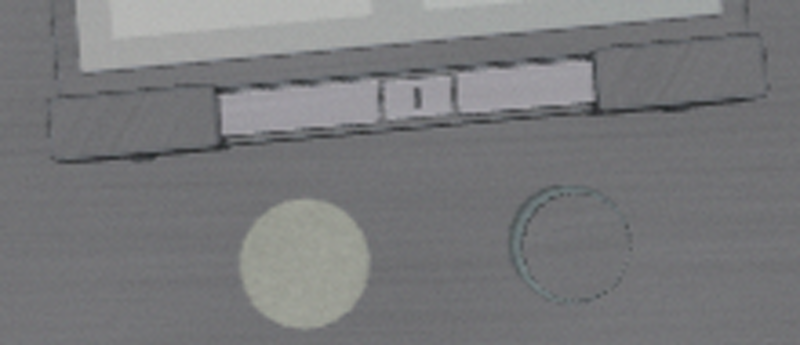

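View pics/scene1.png

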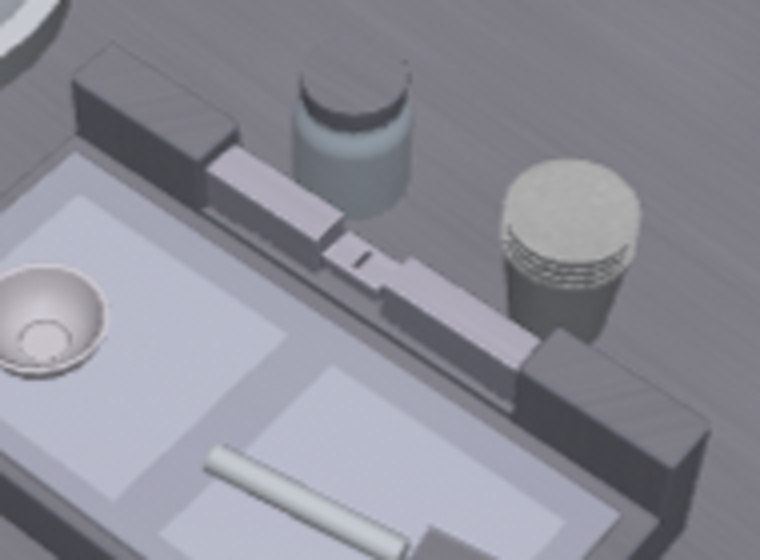

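The top crop shows the light rail from about (220,113) to (596,82), with the key marker in the notch at (418,97). The cups and jar stand close in front of the rail. Now I'll turn these into positions.

Run:
```python
from h import *
d=dict(np.load('top.npz'))
P=lambda x,y,z:world(d,210+x/3.636,235+y/3.636,z)
pts=dict(Lb=P(219,90,85),Lf=P(222,136,85),Rb=P(594,58,85),Rf=P(597,104,85),key=P(418,97,75),nl=P(381,100,80),nr=P(454,92,80))
for k,v in pts.items(): print(k,v.round(1))
L=(pts['Lb']+pts['Lf'])/2;R=(pts['Rb']+pts['Rf'])/2
print(np.linalg.norm(L-R), L,R)
u=(R-L)/np.linalg.norm(R-L); yaw=np.arctan2(u[0],-u[1]); print('u',u,'yaw',yaw)
print('start',L+25*u,'end',R-25*u,'key dist',(pts['key']-L)@u-25)
for n,x,y,z in (('cups',305,263,91),('jar',571,244,88)): print(n,P(x,y,z))
# depth check of rail
for x,y in ((250,112),(300,107),(350,104),(405,98),(500,90),(560,85),(150,125),(680,75)): 
  a=P(x,y,None);print(x,y,a.round(1),'across',((a-L)@u).round(1),((a-L)@np.array([-u[1],u[0],0])).round(1))
# scene depth
s=dict(np.load('scene.npz'))
Q=lambda x,y:world(s,250+x/4,160+y/4)
for x,y in ((220,165),(340,220),(400,270),(530,350),(365,255)): 
  a=Q(x,y);print(x,y,a.round(1),((a-L)@u).round(1),((a-L)@np.array([-u[1],u[0],0])).round(1))
from scipy.spatial.transform import Rotation as Ro
o=ctrl.get_obs();print(Ro.from_rotvec(o['orientation']).as_matrix().round(3))
```

```text
Lb [553.9  62.2  85. ]
Lf [528.1  61.1  85. ]
Rb [ 566.1 -148.5   85. ]
Rf [ 540.3 -149.3   85. ]
key [547.3 -49.4  75. ]
nl [546.  -28.5  80. ]
nr [549.4 -69.7  80. ]
210.9086051742326 [541.02996594  61.62079978  85.        ] [ 553.22024261 -148.93521864   85.        ]
u [ 0.05779886 -0.99832825  0.        ] yaw 0.05783108866758585
start [542.47493741  36.66259356  85.        ] end [ 551.77527114 -123.97701243   85.        ] key dist 86.23451305186722
cups [456.27630033  16.08354808  91.        ]
jar [ 462.79156171 -132.0659771    88.        ]
250 112 [541.1  45.1  84.4] across 16.5 -0.8
300 107 [543.3  17.2  79.7] across 44.5 -0.3
350 104 [544.1 -11.1  83.6] across 72.8 -1.1
405 98 [547.  -42.1  73.2] across 103.9 -0.1
500 90 [549.6 -95.3  85.7] across 157.2 -0.5
560 85 [ 551.5 -128.9   86.6] across 190.8 -0.6
150 125 [535.1  99.8  99.2] across -38.5 -3.8
680 75 [ 554.8 -194.9   96.3] across 256.8 -1.0
220 165 [ 559.7 -141.6   88.6] 204.0 6.9
340 220 [539.4 -72.6  82.4] 133.9 -9.4
400 270 [543.4 -26.3  83.8] 87.9 -2.7
530 350 [538.1  57.2  86.8] 4.2 -3.1
365 255 [543.1 -51.   74.8] 112.5 -4.4
[[ 0.379 -0.     0.925]
 [-0.925  0.001  0.379]
 [-0.001 -1.     0.   ]]
```

Rail yaw is about 0.058. Start is near (542.5, 36.7) and the key near (547.3, −49.4), 86 mm from start. I'll approach high, with the fingers shut and the jaw axis along the rail.

>>> jog_arm:
  steps:
    - {"turn": [0,0,-0.105],"dp": [0.3,1,0],"claw": 0}
    - {"turn": [0,0,-0.105],"dp": [0.3,1,0],"claw": 0}
    - {"turn": [0,0,-0.105],"dp": [0.3,1,0],"claw": 0}
    - {"turn": [0,0,-0.105],"dp": [0.3,1,0],"claw": 0}

```text
t: 0.43
ee_pos: [261.1, -495.9, 221.7]
orientation: [-1.235, 1.168, -1.164]
ft_force: [-0.6, -0.8, -0.4]
width: 64.4
```

>>> jog_arm:
  steps:
    - {"turn": [0,0,0],"dp": [0.33,1,0],"claw": 0}
    - {"turn": [0,0,0],"dp": [0.33,1,0],"claw": 0}
    - {"turn": [0,0,0],"dp": [0.33,1,0],"claw": 0}

```text
t: 0.68
ee_pos: [287.6, -411.6, 221.0]
orientation: [-1.235, 1.167, -1.158]
ft_force: [0.3, 0.2, 0.3]
width: 44.6
```

>>> jog_arm:
  steps:
    - {"turn": [0,0,0],"dp": [0.33,1,0],"claw": 0}
    - {"turn": [0,0,0],"dp": [0.33,1,0],"claw": 0}
    - {"turn": [0,0,0],"dp": [0.33,1,0],"claw": 0}

```text
t: 0.93
ee_pos: [314.3, -328.0, 220.6]
orientation: [-1.235, 1.166, -1.153]
ft_force: [-0.8, -0.6, 0.0]
width: 24.5
```

>>> jog_arm:
  steps:
    - {"turn": [0,0,0],"dp": [0.33,1,0],"claw": 0}
    - {"turn": [0,0,0],"dp": [0.33,1,0],"claw": 0}
    - {"turn": [0,0,0],"dp": [0.33,1,0],"claw": 0}

```text
t: 1.18
ee_pos: [341.6, -244.8, 220.6]
orientation: [-1.236, 1.163, -1.148]
ft_force: [-1.0, 0.9, -0.2]
width: 4.6
```

>>> jog_arm:
  steps:
    - {"turn": [0,0,0],"dp": [0.33,1,0],"claw": 0}
    - {"turn": [0,0,0],"dp": [0.33,1,0],"claw": 0}
    - {"turn": [0,0,0],"dp": [0.33,1,0],"claw": 0}

```text
t: 1.43
ee_pos: [369.5, -161.8, 220.8]
orientation: [-1.238, 1.159, -1.144]
ft_force: [-0.7, -1.3, 1.1]
width: 0.5
```

Remaining: about (173, 198, −).

>>> jog_arm:
  steps:
    - {"turn": [0,0,0],"dp": [0.7,0.8,0],"claw": 0}
    - {"turn": [0,0,0],"dp": [0.7,0.8,0],"claw": 0}
    - {"turn": [0,0,0],"dp": [0.7,0.8,0],"claw": 0}

```text
t: 1.68
ee_pos: [430.2, -95.9, 221.6]
orientation: [-1.237, 1.152, -1.143]
ft_force: [-0.2, -0.8, 0.5]
width: 0.5
```

>>> jog_arm:
  steps:
    - {"turn": [0,0,0],"dp": [0.7,0.8,0],"claw": 0}
    - {"turn": [0,0,0],"dp": [0.7,0.8,0],"claw": 0}
    - {"turn": [0,0,0],"dp": [0.7,0.8,0],"claw": 0}

```text
t: 1.93
ee_pos: [491.0, -30.2, 222.2]
orientation: [-1.236, 1.147, -1.142]
ft_force: [0.6, -0.7, 0.6]
width: 0.5
```

>>> jog_arm:
  steps:
    - {"turn": [0,0,0],"dp": [0.72,0.8,-0.5],"claw": 0}
    - {"turn": [0,0,0],"dp": [0.72,0.8,-0.5],"claw": 0}
    - {"turn": [0,0,0],"dp": [0.72,0.8,-0.5],"claw": 0}
    - {"turn": [0,0,0],"dp": [0.72,0.8,-0.5],"claw": 0}

```text
t: 2.27
ee_pos: [550.2, 34.3, 180.5]
orientation: [-1.238, 1.145, -1.139]
ft_force: [-0.4, 0.1, -0.4]
width: 0.4
```

```bash
cat > s.py <<'E'
from h import *
from scipy.spatial.transform import Rotation as Ro
o=ctrl.get_obs();M=Ro.from_rotvec(o['orientation']).as_matrix();print(M.round(3),o['ee_pos'],o['ft_force'],o['width'],o['qpos'].round(2))
s=np.array([542.5,36.7,85]);u=np.array([.0578,-.9983,0]);u2=np.array([.9983,.0578,0])
R0=np.stack([u,[0,0,-1],np.cross(u,[0,0,-1])],1)
print('turn/pi',(Ro.from_matrix(R0@M.T).as_rotvec()/np.pi).round(4),'along',(o['ee_pos']-s)@u,'across',(o['ee_pos']-s)@u2,'to start/80',((s-o['ee_pos'])/80).round(3))
E
python3 s.py
python3 - <<'E'
from h import *
d=ctrl.get_image('wrist');cv2.imwrite('pics/w1.png',d['img'][:,:,::-1])
E
```

```text
[[ 0.088  0.005  0.996]
 [-0.996  0.01   0.088]
 [-0.01  -1.     0.006]] [550.19415962  34.30539795 180.45310666] [-0.40202275  0.10916985 -0.3907716 ] 0.4225690773105807 [0.04 0.37 1.83 0.01 0.94 1.51]
turn/pi [-0.0032  0.0016 -0.0096] along 2.835253653860324 across 7.5426715512836635 to start/80 [-0.096  0.03  -1.193]
```

View pics/w1.png

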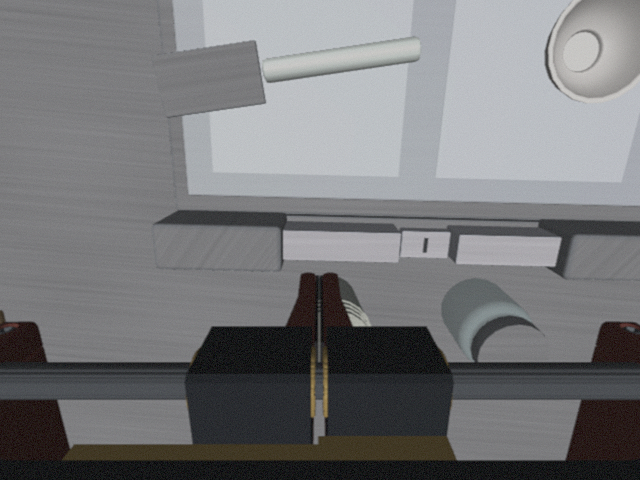

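The wrist view shows the shut fingertips at about (318,278), the rail from (284,243) to (558,250) and the notch marker at (426,245). I'll cross-check the rail pose with this camera's depth.

Run:
```python
from h import *
from scipy.spatial.transform import Rotation as Ro
o=ctrl.get_obs();M=Ro.from_rotvec(o['orientation']).as_matrix()
d=ctrl.get_image('wrist');f=240/np.tan(np.radians(d['fovy'])/2);H=np.array(d['hand_eye'])
s=np.array([542.5,36.7,85]);u=np.array([.0578,-.9983,0]);u2=np.array([.9983,.0578,0])
for x,y in ((284,232),(284,256),(398,232),(399,257),(452,234),(455,260),(556,236),(559,261),(426,245),(402,245),(449,245),(340,245),(500,248)):
    z=np.median(d['range_z'][y-1:y+2,x-1:x+2]) 
    out=[]
    r=np.array([(x-d['cx'])/f,(y-d['cy'])/f,1])
    w=M@(H[:3,:3]@r); t=M@H[:3,3]+o['ee_pos']
    zz=75 if x in(426,402,449) and y==245 else 85
    for p in (t+w*z, t+w*(zz-t[2])/w[2]): out+=[p.round(1),((p-s)@u).round(1),((p-s)@u2).round(1)]
    print(x,y,*out)
```

```text
284 232 [550.   61.4  86.5] -24.3 8.9 [549.6  61.6  85. ] -24.4 8.5
284 256 [530.4  60.3  85.6] -24.3 -10.7 [530.2  60.4  85. ] -24.4 -10.9
398 232 [557.7 -24.5  86.1] 62.0 11.6 [557.4 -24.8  85. ] 62.2 11.3
399 257 [508.7 -50.2   2. ] 84.8 -38.7 [537.5 -28.6  85. ] 64.9 -8.8
452 234 [556.9 -69.8  74.9] 107.2 8.2 [559.5 -65.7  85. ] 103.2 11.1
455 260 [539.3 -71.7  85.9] 108.1 -9.5 [539.  -72.1  85. ] 108.4 -9.8
556 236 [ 565.2 -144.    85.4] 181.7 12.2 [ 565.1 -144.3   85. ] 182.0 12.1
559 261 [ 547.7 -147.    92.1] 183.7 -5.4 [ 545.5 -152.2   85. ] 188.7 -7.9
426 245 [546.6 -50.4  76.8] 87.2 -0.9 [546. -51.  75.] 87.8 -1.5
402 245 [544.6 -31.8  75.9] 68.5 -1.9 [544.3 -32.   75. ] 68.7 -2.2
449 245 [546.6 -70.6  71.4] 107.4 -2.1 [547.7 -69.2  75. ] 106.0 -0.9
340 245 [543.5  18.1  86.4] 18.6 -0.0 [543.1  18.   85. ] 18.7 -0.5
500 248 [ 552.2 -103.7   86.3] 140.8 1.5 [ 551.8 -104.4   85. ] 141.4 1.1
```

The two cameras agree to 1–2 mm (key at ~87 mm). I'll descend now.

>>> jog_arm:
  steps:
    - {"turn": [-0.003,0.0016,-0.01],"dp": [-0.09,-0.03,-0.4],"claw": 0}
    - {"turn": [-0.003,0.0016,-0.01],"dp": [-0.09,-0.03,-0.8],"claw": 0}
    - {"turn": [-0.003,0.0016,-0.01],"dp": [-0.09,-0.03,-0.98],"claw": 0}
    - {"turn": [-0.003,0.0016,-0.01],"dp": [-0.09,-0.03,-0.98],"claw": 0}
    - {"turn": [-0.003,0.0016,-0.01],"dp": [-0.09,-0.03,-0.98],"claw": 0}

```text
t: 2.78
ee_pos: [540.5, 28.9, 103.6]
orientation: [-1.235, 1.171, -1.169]
ft_force: [0.8, 0.2, 0.3]
width: 0.2
```

```bash
python3 s.py
```

```text
[[ 0.053 -0.001  0.999]
 [-0.999  0.     0.053]
 [-0.    -1.    -0.001]] [540.48872971  28.85215385 103.63656693] [0.76084501 0.19830011 0.28115705] 0.15916551198704468 [0.03 0.47 1.89 0.   0.78 1.55]
turn/pi [-0.     -0.0005  0.0014] along 7.718253389994547 across -2.4614566363757877 to start/80 [ 0.025  0.098 -0.233]
```

>>> jog_arm:
  steps:
    - {"turn": [0,0,0],"dp": [0.03,0.05,-0.1],"claw": 0}
    - {"turn": [0,0,0],"dp": [0.03,0.05,-0.17],"claw": 0}
    - {"turn": [0,0,0],"dp": [0.03,0.05,-0.2],"claw": 0}
    - {"turn": [0,0,0],"dp": [0.03,0.05,-0.22],"claw": 0}
    - {"turn": [0,0,0],"dp": [0.03,0.05,-0.23],"claw": 0}
    - {"turn": [0,0,0],"dp": [0.03,0.05,-0.23],"claw": 0}

```text
t: 3.28
ee_pos: [543.0, 32.9, 85.5]
orientation: [-1.235, 1.171, -1.169]
ft_force: [0.1, 1.2, 0.4]
width: 0.8
```

>>> jog_arm:
  steps:
    - {"turn": [0,0,0],"dp": [0,0,-0.012],"claw": 0}
    - {"turn": [0,0,0],"dp": [0,0,-0.025],"claw": 0}
    - {"turn": [0,0,0],"dp": [0,0,-0.025],"claw": 0}

```text
t: 3.53
ee_pos: [543.2, 32.9, 85.2]
orientation: [-1.235, 1.17, -1.169]
ft_force: [-5.7, -0.8, 18.9]
width: 0.8
```

Contact: 19 N at z 85.2. I'll hold briefly, then slide right with light pressure.

>>> jog_arm:
  steps:
    - {"turn": [0,0,0],"dp": [0,0,-0.012],"claw": 0}
    - {"turn": [0,0,0],"dp": [0,0,-0.012],"claw": 0}
    - {"turn": [0,0,0],"dp": [0,0,-0.012],"claw": 0}

```text
t: 3.78
ee_pos: [543.3, 32.9, 85.3]
orientation: [-1.235, 1.17, -1.169]
ft_force: [-3.8, -0.5, 11.0]
width: 1.0
```

>>> jog_arm:
  steps:
    - {"turn": [0,0,0],"dp": [0.003,-0.06,-0.012],"claw": 0}
    - {"turn": [0,0,0],"dp": [0.007,-0.12,-0.012],"claw": 0}
    - {"turn": [0,0,0],"dp": [0.01,-0.18,-0.012],"claw": 0}
    - {"turn": [0,0,0],"dp": [0.014,-0.24,-0.012],"claw": 0}

```text
t: 4.12
ee_pos: [545.5, 14.4, 85.3]
orientation: [-1.232, 1.168, -1.17]
ft_force: [-0.5, 5.3, 7.2]
width: 0.7
```

>>> jog_arm:
  steps:
    - {"turn": [0,0,0],"dp": [0,-0.06,-0.012],"claw": 0}
    - {"turn": [0,0,0],"dp": [0,-0.12,-0.012],"claw": 0}
    - {"turn": [0,0,0],"dp": [0,-0.18,-0.012],"claw": 0}
    - {"turn": [0,0,0],"dp": [0,-0.24,-0.012],"claw": 0}
    - {"turn": [0,0,0],"dp": [0,-0.3,-0.012],"claw": 0}
    - {"turn": [0,0,0],"dp": [0,-0.34,-0.012],"claw": 0}

```text
t: 4.62
ee_pos: [546.8, -12.4, 85.4]
orientation: [-1.229, 1.167, -1.171]
ft_force: [0.2, 4.4, 6.1]
width: 0.3
```

```bash
python3 s.py
```

```text
[[ 0.054  0.005  0.999]
 [-0.999  0.002  0.054]
 [-0.002 -1.     0.005]] [546.78721122 -12.41927958  85.35562611] [0.17448287 4.3613446  6.05493762] 0.2724459774410496 [-0.05  0.51  1.89  0.    0.74  1.47]
turn/pi [-0.0006  0.0015  0.0013] along 49.283577614496465 across 1.4408286018790075 to start/80 [-0.054  0.614 -0.004]
```

Step 2 is satisfied (49 mm along, in contact). I'll keep sliding to the notch centre.

>>> jog_arm:
  steps:
    - {"turn": [0,0.0015,0],"dp": [-0.01,-0.06,-0.014],"claw": 0}
    - {"turn": [0,0.0015,0],"dp": [-0.01,-0.12,-0.014],"claw": 0}
    - {"turn": [0,0.0015,0],"dp": [-0.01,-0.18,-0.014],"claw": 0}
    - {"turn": [0,0.0015,0],"dp": [-0.005,-0.24,-0.014],"claw": 0}
    - {"turn": [0,0.0015,0],"dp": [0,-0.3,-0.014],"claw": 0}
    - {"turn": [0,0.0015,0],"dp": [0,-0.36,-0.014],"claw": 0}
    - {"turn": [0,0.0015,0],"dp": [0,-0.42,-0.014],"claw": 0}
    - {"turn": [0,0.0015,0],"dp": [0,-0.475,-0.014],"claw": 0}
    - {"turn": [0,0.0015,0],"dp": [0,-0.475,-0.014],"claw": 0}

```text
t: 5.37
ee_pos: [546.6, -51.2, 84.1]
orientation: [-1.233, 1.171, -1.169]
ft_force: [0.5, 0.6, 0.3]
width: 0.6
```

```bash
python3 s.py
python3 - <<'E'
from h import *
for n in('wrist','scene'):
  d=ctrl.get_image(n);i=d['img'][:,:,::-1]
  if n=='scene': i=cv2.resize(i[160:300,250:440],None,fx=4,fy=4)
  cv2.imwrite(f'pics/{n}2.png',i)
E
```

```text
[[ 0.053 -0.     0.999]
 [-0.999  0.002  0.053]
 [-0.002 -1.    -0.   ]] [546.61581302 -51.24956388  84.06227368] [0.54180808 0.5888142  0.2710596 ] 0.6185364533471005 [-0.12  0.51  1.88  0.    0.75  1.4 ]
turn/pi [-0.0006 -0.0001  0.0016] along 88.03794361143213 across -0.9746686506174458 to start/80 [-0.051  1.099  0.012]
```

View pics/wrist2.png

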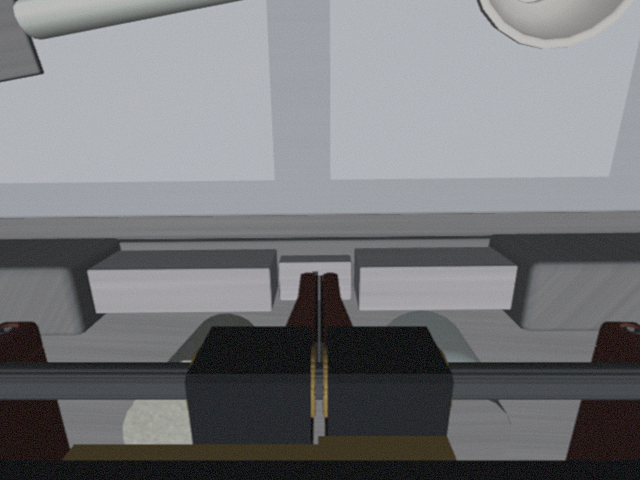

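View pics/scene2.png

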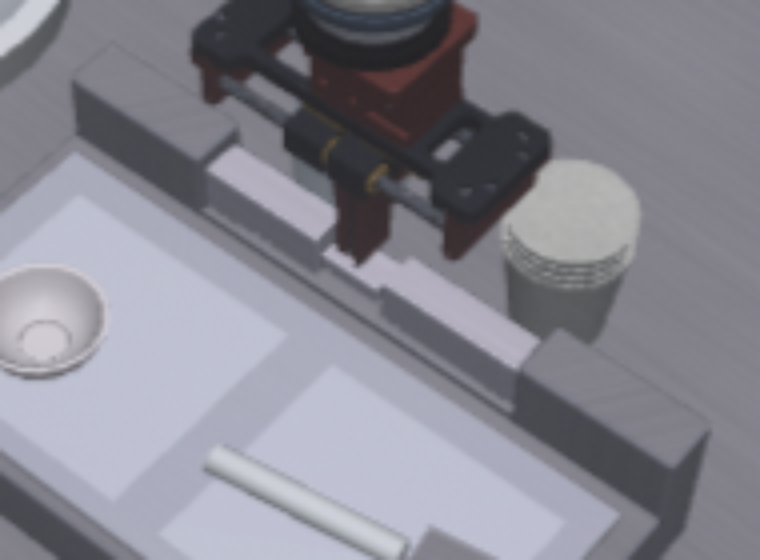

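The fingertip is centred in the notch (wrist view: key at columns 280–352, fingers at 318) and carries no force. Next: press down.

>>> jog_arm:
  steps:
    - {"turn": [0,0,0],"dp": [0.01,0.01,-0.06],"claw": 0}
    - {"turn": [0,0,0],"dp": [0.01,0.01,-0.11],"claw": 0}
    - {"turn": [0,0,0],"dp": [0.01,0.01,-0.15],"claw": 0}
    - {"turn": [0,0,0],"dp": [0.01,0.01,-0.18],"claw": 0}
    - {"turn": [0,0,0],"dp": [0.01,0.01,-0.2],"claw": 0}
    - {"turn": [0,0,0],"dp": [0.01,0.01,-0.21],"claw": 0}
    - {"turn": [0,0,0],"dp": [0.01,0.01,-0.21],"claw": 0}

```text
t: 6.05
ee_pos: [547.6, -49.7, 67.3]
orientation: [-1.232, 1.171, -1.169]
ft_force: [0.4, 1.1, 3.0]
width: 0.5
```

>>> jog_arm:
  steps:
    - {"turn": [0,0,0],"dp": [0,0,-0.015],"claw": 0}
    - {"turn": [0,0,0],"dp": [0,0,-0.025],"claw": 0}
    - {"turn": [0,0,0],"dp": [0,0,-0.025],"claw": 0}
    - {"turn": [0,0,0],"dp": [0,0,-0.025],"claw": 0}

```text
t: 6.38
ee_pos: [547.8, -49.7, 67.1]
orientation: [-1.232, 1.171, -1.169]
ft_force: [-6.9, 0.6, 21.9]
width: 0.5
```

The key has bottomed: z 67.1, 22 N. Now straight up and clear.

>>> jog_arm:
  steps:
    - {"turn": [0,0,0],"dp": [0,0,0.1],"claw": 0}
    - {"turn": [0,0,0],"dp": [0,0,0.3],"claw": 0}
    - {"turn": [0,0,0],"dp": [0,0,0.7],"claw": 0}
    - {"turn": [0,0,0],"dp": [0,0,1],"claw": 0}
    - {"turn": [0,0,0],"dp": [0,0,1],"claw": 0}

```text
t: 6.8
ee_pos: [550.4, -50.0, 151.2]
orientation: [-1.228, 1.165, -1.173]
ft_force: [0.6, -0.1, -0.5]
width: 0.6
```

>>> jog_arm:
  steps:
    - {"turn": [0,0,0],"dp": [-0.6,0,0.8],"claw": 0}
    - {"turn": [0,0,0],"dp": [-0.6,0,0.8],"claw": 0}
    - {"turn": [0,0,0],"dp": [-0.6,0,0.8],"claw": 0}
    - {"turn": [0,0,0],"dp": [-0.6,0,0.8],"claw": 0}
    - {"turn": [0,0,0],"dp": [-0.6,0,0.8],"claw": 0}

```text
t: 7.22
ee_pos: [502.3, -50.0, 214.6]
orientation: [-1.228, 1.165, -1.173]
ft_force: [0.2, 0.2, -0.1]
width: 0.6
```

```bash
python3 s.py
python3 - <<'E'
from h import *
for n in('wrist','scene'):
  d=ctrl.get_image(n);i=d['img'][:,:,::-1]
  if n=='scene':
    for x,y in ((365,255),(355,268),(375,268),(350,262),(365,270)): print(world(d,250+x/4,160+y/4))
    s=np.load('scene.npz'); print(np.median(np.array([[world(d,u,v)[2],world(s,u,v)[2]] for u in range(338,345) for v in range(223,228)]),0))
    i=cv2.resize(i[160:300,250:440],None,fx=4,fy=4)
  cv2.imwrite(f'pics/{n}3.png',i)
E
```

```text
[[ 0.053  0.007  0.999]
 [-0.999  0.001  0.053]
 [-0.001 -1.     0.007]] [502.29175924 -49.98000112 214.64562719] [ 0.15757991  0.2071216  -0.12547421] 0.6101473586403324 [-0.12  0.25  1.9   0.    0.98  1.39]
turn/pi [-0.0004  0.0023  0.0015] along 84.20860880393276 across -45.1499908161622 to start/80 [ 0.503  1.084 -1.621]
[540.60960503 -53.13097909  70.65751282]
[548.01360382 -53.36815929  66.12387406]
[541.1131847  -45.34473731  66.82186984]
[548.32643141 -56.75618361  68.56840021]
[547.0819346  -47.12612786  69.00990143]
[67.83570272 76.28392913]
```

View pics/scene3.png

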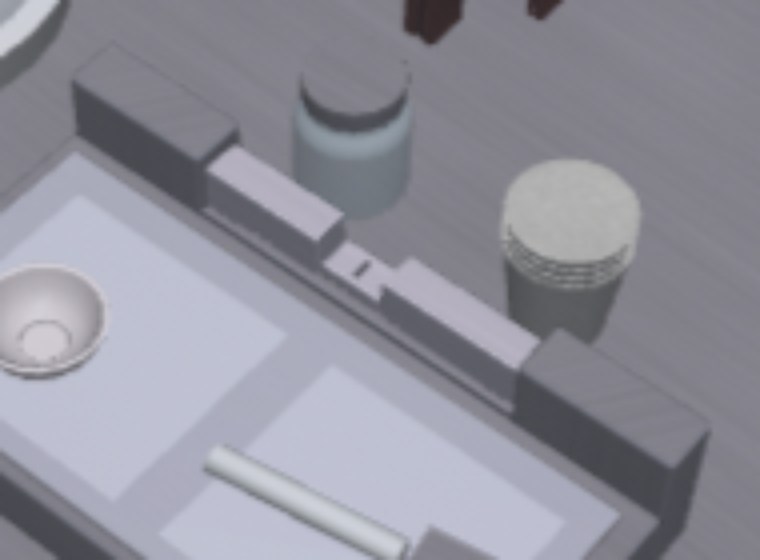

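View pics/wrist3.png

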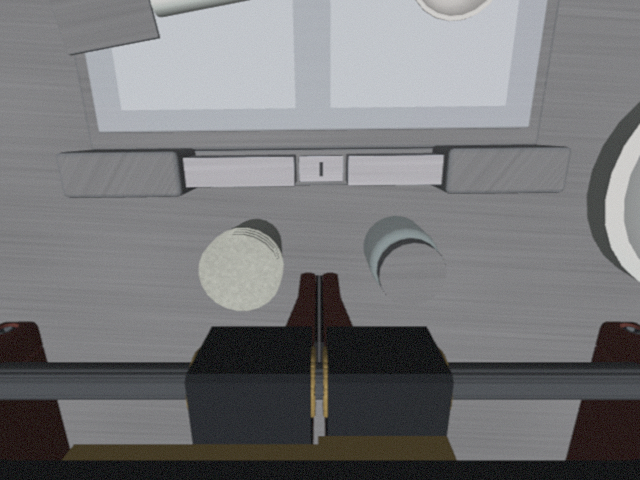

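In both views the key sits lower, with its marker at (362,268) in the scene crop; the median depth went from z 76.3 to 67.8. The jar and cups haven't moved, and the hand is clear at z 214.

```bash
python3 -c "
from workcell import ctrl
print(ctrl.close_job())"
```

```text
the job is handed in; nothing more can be done
None
```

The release key is pressed down and staying there, and I handed the job in at about 7.3 s; no verdict was reported.

- **Slide:** I set the shut fingertips on the rail about 4 mm from edge_start (up to 19 N). I slid them right along the top edge, still in contact at 49 mm, and they dropped slightly into the notch about 87 mm from edge_start.
- **Press:** The key bottomed at TCP z 67.1 mm with 22 N, against an expected 67 mm when fully down. I then lifted straight up and backed the hand away.
- **Last checks:** After withdrawal, the key-top depth reading had gone from 76.3 to 67.8 mm, about 8 mm of travel. The hand was clear at z 214 mm with near-zero force.
- **Bystanders:** Comparing pictures by eye, the jar, cups, bowl and spatula look unmoved. I did not re-check the dome, spoon_pot and scoop closely, but the hand never worked near them after the approach.

No check failed. The two cameras disagreed only by 1–2 mm on the rail and key positions.

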